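# Empty a scoop of used coffee capsules into the lower caddy

## Task

Pick up the flat scoop by its handle, carry it level to the stacked caddies without spilling, and tip its three used coffee capsules into the open lower caddy (the front mouth, below the upper caddy), never touching the capsules with the gripper or letting one fall on the slab. Then lay the empty scoop flat on the granite again and shut the lower caddy's lid fully. Leave the glass jug, the utensil pot and the tongs where they are.

Things in the scene. Friction and masses are not known exactly. Their poses are not given: they have to be found in the camera images.
- caddies: two stacked plastic caddies, fixed on the granite slab (z = 0), 200 wide (own y), walls 4 thick. The lower, red one is 120 high and 295 deep: its mouth opens upward in the front part only (own x -135 to 0); the rear part (own x 0 to 160) is covered at 120 and carries the grey upper caddy. Origin: on the slab below the lower lid's hinge line, mid-width; x points to the back (front faces own -x), z up
- lower_lid (a joint): hinge of the lower caddy's red lid (plate 133 long from the hinge, 200 wide, 8 thick, 100 g). 0 = shut on the rim, 1.57 = upright (top edge 253 above the slab), at most 1.75. Stiff (0.1 N m): it stays where it is left, so shut it by pushing its back face forward and down. It starts at 1.40 to 1.72. Behind it, a free gap of 30 to the upper caddy's front wall
- upper_caddy (a point): rim centre of the grey upper caddy (caddies x 30 to 160), 210 above the slab, open on top, empty; its own fixed lid stands open at its back, leaning back, top 322 above the slab; not used in the job
- lower_mouth (a point): centre of the lower caddy's mouth, at rim height (120 above the slab); inner opening 127 (own x) by 192 (own y); inner floor at 4; same axes as caddies
- lower_hinge (a point): middle of the lower lid's hinge line, 120 above the slab, at the rear edge of the mouth; same axes as caddies; the lid turns about own y, its underside passes through this point
- scoop_grip (a point): grip point of the loose flat steel scoop (about 260 g), centre of its black handle's section: 22 wide (own y), 24 high, top 50 above the slab. Own x points to the nose, z up when flat. The handle is straight and level, from own x +40 (blade's rear wall) to -92; a heel under its end stands on the slab. Balance point of the empty scoop about 15 ahead of this point
- scoop_bowl (a point): centre of the blade's upper face, 105 ahead of scoop_grip and 34 below it; same axes. Blade flat, 4 thick, 130 long (own x), 110 wide; rear wall 34 high and both side walls 25 high, over the underside; nose open, without lip
- scoop_nose (a point): middle of the blade's open front edge, 170 ahead of scoop_grip and 36 below it; same axes
- cap1_mid (a point): used aluminium coffee capsule (14 g, loose), truncated cone 37 wide at the rim, 28 high, one of three alike standing rim down on the scoop blade; point at half height on its axis. Friction on the blade is ordinary (about 0.5 to 0.7): it slides off above about 35 degrees of tilt
- cap2_mid (a point): used aluminium coffee capsule (14 g, loose), truncated cone 37 wide at the rim, 28 high, one of three alike standing rim down on the scoop blade; point at half height on its axis. Friction on the blade is ordinary (about 0.5 to 0.7): it slides off above about 35 degrees of tilt
- cap3_mid (a point): used aluminium coffee capsule (14 g, loose), truncated cone 37 wide at the rim, 28 high, one of three alike standing rim down on the scoop blade; point at half height on its axis. Friction on the blade is ordinary (about 0.5 to 0.7): it slides off above about 35 degrees of tilt
- jug_mid (a point): bystander: glass jug standing upside down, 108 across at the slab, 165 high, loop handle on its own +y side reaching 91 from the axis; point half-way up on its axis
- pot_mid (a point): bystander: white ceramic utensil pot 106 across, 140 high, with utensils standing in it up to 285 high, within 60 of the axis; point half-way up on its axis
- tongs_mid (a point): bystander: stainless tongs lying on the slab, 205 long (own x -110 to +95), 52 across the open tips at +x, up to 24 high; point at its middle, 9 above the slab
Mind the look-alikes: they are no part of the job. What is shaped like the part that bears cap2_mid but green or purple is not meant. Leave any yellow look-alike of the part that bears cap1_mid alone.

How it is judged (in metres and radians):
On the way, in this order (a step that is already met when the one before it is completed fails the run):
1. the scoop is lifted clear of the slab, level, with all three capsules on its blade (height (world z) of scoop_bowl above 0.06 m and angle between scoop_bowl's own z axis and vertical below 0.3 rad and distance between each of cap1_mid, cap2_mid, cap3_mid and scoop_bowl below 0.085 m), for 0.3 s.
2. all three capsules lie in the lower caddy (x of cap1_mid in the frame of caddies between -0.135 and 0 m and y of cap1_mid in the frame of caddies between -0.1 and 0.1 m and z of each of cap1_mid, cap2_mid, cap3_mid in the frame of caddies below 0.095 m and x of cap2_mid in the frame of caddies between -0.135 and 0 m and y of cap2_mid in the frame of caddies between -0.1 and 0.1 m and x of cap3_mid in the frame of caddies between -0.135 and 0 m and y of cap3_mid in the frame of caddies between -0.1 and 0.1 m), for 0.2 s.
At the end, for the whole second after the job is handed in: all three capsules lie inside the lower caddy, its lid is shut (within 0.08 rad), and the scoop lies released, upright and flat on the slab (within 0.1 rad, blade and heel down), all at rest (all of step 2 and value of joint lower_lid below 0.08 rad and height (world z) of scoop_bowl below 0.012 m and height (world z) of scoop_grip below 0.046 m and angle between scoop_grip's own z axis and vertical below 0.1 rad and linear speed of scoop below 0.02 m/s and linear speed of each of cap1, cap2, cap3 below 0.03 m/s); the robot touches nothing.
It fails at once if a capsule touches the slab (contact force between any of cap1, cap2, cap3 and table above 0.02 N).
It fails at once if the gripper or arm presses on a capsule (contact force between any of cap1, cap2, cap3 and the fingers above 0.5 N or contact force between any of cap1, cap2, cap3 and the arm above 0.5 N).
It fails at once if the scoop is tilted by more than 0.4 rad while a capsule on it is still more than 0.25 m from the middle of the mouth (angle between scoop_grip's own z axis and vertical above 0.4 rad and horizontal distance between any of cap1_mid, cap2_mid, cap3_mid and lower_mouth above 0.25 m).
It fails at once if the jug, the pot or the tongs is shifted by more than 20 mm or tipped (distance of any of jug_mid, pot_mid, tongs_mid from where it was at the start of the episode above 0.02 m).
It also fails if it takes over 72 s, if anything falls off the work surface, if the arm or the gripper's body presses on something with over 40 N, if the wrist force passes 120 N, or if a joint passes its speed limit or range.

## Robot

A 7-joint arm with a two-finger parallel gripper is mounted at the origin on the work surface. World frame = base frame: x ahead of the robot, y to its left, z up, the work surface at z = 0. Lengths are in m, angles in degrees, forces in N, time in s.
With the tool pointing down it reaches from about 0.425 to 0.95 m from the base axis. Payload 4.7 kg.
Tool frame: the origin (TCP) lies between the finger pads; the fingertips stand env.tcp_to_tips ahead of it and the grasp point (between the pads) lies 3 mm ahead of it (env.tcp_to_tips is the distance from the TCP to the fingertips, in m); z points along the fingers, y is the line along which they close (so a half turn about z gives the same grasp; the last joint's range is limited). The gripper opens to 85 mm and grips with 20 to 120 N. Pads are 22 mm wide; open, the fingers measure 114 mm over their backs; the gripper's body (76 mm by 85 mm) begins 54 mm behind the grasp point. The pads swing forward as they close: fully open they stand 13 mm farther back than shut.
Start: joints at [-75.338, 26.849, -2.785, 87.806, 1.381, 65.374, -4.715], TCP at [0.19, 0.648, 0.253] pointing down, gripper open.
Joint ranges: [-148.3, 148.3], [-19.14, 114.17], [-79.39, 73.82], [5.75, 140.21], [-59.74, 239.74], [12.07, 113.84], [-152.46, 152.46]. Speed limits (degrees/s): [147.25, 147.25, 180, 180, 180, 180, 180].

## Interface

Orientations are given as a 3x3 rotation matrix whose columns are the frame's x, y, z axes.
In Python, from station import env gives the robot as it stands. The module is installed in compiled form; this text tells all that it offers.
- The arm moves only by the tool jog_arm, never from a script. Its argument "deltas" is a list of rows, each a list of 2 entries, a list of its own where there are three numbers: the shift along the tool's x, y, z in cm, then the turn, a rotation vector about the tool's x, y, z in rad. A call has 1 to 5 rows; each row shifts and turns the commanded pose from where the row before left it, along the tool's axes as they then stand; what a row does not reach is not made up. A row lasts 1/10 s, in which the tool goes at most 50 mm and 8.59 degrees, less where a joint would pass 70% of its speed; a pose out of reach is approached as far as the arm can. A call is refused whole if a number of a shift passes 5 or a number of a turn 0.15, either way. A call with a gripper value outside its range is refused whole. "fingers" is the closure in counts, from 0 (fully open) to 255 (shut), set as the call begins (left out, the last holds). The fingers move at their own pace and stop on an object; "grip_force" is the grip in N (left out, the last holds). Time passes only in rows, so rows that do not move let the fingers close. It gives the time, the measured TCP pose, the force, the opening and the grip force at its end, in the units of the state.
- env.state(): the state, without advancing time (a new reading comes with each control period).
- env.grab_frame(name): name is "side" or "top"; returns a dict with "img" (400x640x3 uint8, blue, green, red), "mtx" (3x3 intrinsics, pixels), "eye" and "attitude" of the camera in the world. Camera axes: x right, y up, looking along -z (the intrinsics and any distortion apply to the point x, -y, -z); pixel columns grow to the right and rows downward; lengths in m; the calibration is good to about 2 mm. A picture is of the moment at which its call begins. There is no depth.
- env.finish_job(): hands the job in; it is judged then, once.
Trained networks look in the newest picture that a camera, given by its name, has taken for a name from the list of things; names that differ only in an ending like _2 or _b are one class to them, and where a whole thing is asked for, a point or a joint stands for the part that bears it (a point fixed in the world has none). Each returns a list of dicts, best first, with "confidence" (0 to 1); they miss things now and then, are a little off and sometimes report something else, mostly with a low value. They report only what shows in the picture. A call takes as long as a camera call. They do not tell look-alikes from the thing itself.
- env.spot_in(camera, target): "at" ([row, column] in pixels, amid what is visible of it).
- env.outline_of(camera, target): "mask" (400x640 bool, what is visible of it) and "at" ([row, column] in pixels, amid what is visible of it).
The state is a dict: "time": time; "joint_pos": joint angles; "joint_velocities": joint speeds; "effort": joint torques, N m; "tcp_pos": TCP position; "ee_rot": TCP orientation; "contact_force": force on the tool from outside, world axes, zero at the start; "ft_torque": the same for the moment, N m; "finger_gap": finger opening in m; "grasp_force": force on a finger pad.
Only numpy, scipy, OpenCV 4.12 (cv2) and the standard library are available. Lean on these libraries where they do the work, as an engineer would, in place of code of your own. Each camera call takes 0.05 s, during which the arm holds its last target. There are 200 camera calls.

## Working session

There is one attempt and no reset: what is moved stays moved. The work goes in short steps, Python scripts to look and compute and a tool call to move; the robot and the scene stay as the last step left them, time stands still between calls to the robot, and variables do not carry over. Pictures are saved under pics/ and viewed, at most 10 in all, crops included, and the job is handed in when it is done.

Besides the shell and the picture viewer there is one more tool, called after ">>>" as name([rows], argument=value, ...), one row to a line, values as JSON. jog_arm: Moves the arm, as the interface text tells. Its arguments: {"type":"object","properties":{"deltas":{"type":"array"},"fingers":{"type":"number"},"grip_force":{"type":"number"}},"required":["deltas"]}

```bash
mkdir -p pics; cat > h.py <<'E'
import numpy as np, cv2
from station import env
def ray(f,rc):
    K=f["mtx"];p=np.linalg.inv(K)@[rc[1],rc[0],1];d=np.array(f["attitude"])@[p[0],-p[1],-p[2]]
    return np.array(f["eye"]),d
def onz(f,rc,z):
    e,d=ray(f,rc);return e+d*(z-e[2])/d[2]
def proj(f,P):
    q=np.array(f["attitude"]).T@(np.array(P)-f["eye"]);u=f["mtx"]@[q[0],-q[1],-q[2]];return u[1]/u[2],u[0]/u[2]
def tri(f,a,g,b):
    e1,d1=ray(f,a);e2,d2=ray(g,b);A=np.stack([d1,-d2],1);s=np.linalg.lstsq(A,e2-e1,rcond=None)[0]
    p,q=e1+s[0]*d1,e2+s[1]*d2;return (p+q)/2,np.linalg.norm(p-q)
E
python3 - <<'E'
from h import *
F={}
np.set_printoptions(precision=3,suppress=True)
for n in("top","side"):
    f=env.grab_frame(n);cv2.imwrite(f"pics/{n}0.png",f["img"]);print(n,f.keys(),f["eye"],f["attitude"],f["mtx"])
    for t in["caddies","lower_lid","scoop_grip","scoop_bowl","cap1_mid","jug_mid","pot_mid","tongs_mid"]:
        print(t,[(np.round(r["at"],0),round(r["confidence"],2)) for r in env.spot_in(n,t)[:6]])
s=env.state();print(s["ee_rot"],s["tcp_pos"],env.tcp_to_tips,s["time"])
E
```

```text
top dict_keys(['img', 'mtx', 'eye', 'attitude']) [ 0.375 -0.042  1.109] [[ 0.027  0.981 -0.193]
 [-1.     0.027 -0.003]
 [ 0.002  0.193  0.981]] [[372.515   0.    323.918]
 [  0.    372.515 196.301]
 [  0.      0.      1.   ]]
caddies [(array([174., 223.]), 0.76)]
lower_lid [(array([193., 215.]), 0.83)]
scoop_grip [(array([195., 398.]), 0.71)]
scoop_bowl [(array([194., 397.]), 0.71)]
cap1_mid [(array([165., 348.]), 0.68), (array([200., 388.]), 0.45), (array([205., 354.]), 0.39)]
jug_mid [(array([176., 304.]), 0.73)]
pot_mid [(array([122., 295.]), 0.57)]
tongs_mid [(array([284., 306.]), 0.55)]
side dict_keys(['img', 'mtx', 'eye', 'attitude']) [ 0.228 -0.811  1.012] [[ 0.916  0.276 -0.29 ]
 [-0.4    0.648 -0.648]
 [ 0.009  0.71   0.704]] [[509.957   0.    328.244]
 [  0.    509.957 201.623]
 [  0.      0.      1.   ]]
caddies [(array([150., 302.]), 0.63), (array([258., 250.]), 0.61), (array([312., 380.]), 0.22)]
lower_lid [(array([134., 286.]), 0.66)]
scoop_grip []
scoop_bowl [(array([311., 375.]), 0.84)]
cap1_mid [(array([256., 386.]), 0.68), (array([308., 367.]), 0.65), (array([276., 345.]), 0.6)]
jug_mid [(array([209., 342.]), 0.83)]
pot_mid [(array([176., 384.]), 0.63)]
tongs_mid [(array([259., 247.]), 0.74)]
[[-0.96   0.281 -0.   ]
 [ 0.281  0.96   0.   ]
 [ 0.     0.    -1.   ]] [0.19  0.648 0.253] 0.022 0.9
```

View pics/top0.png

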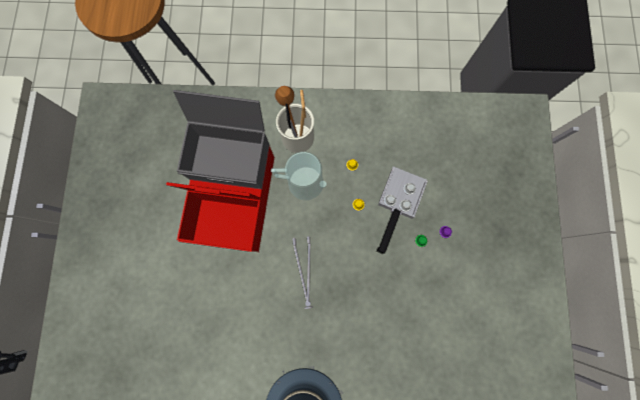

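View pics/side0.png

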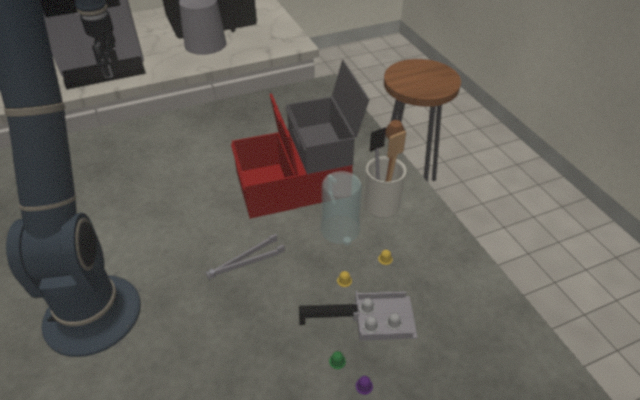

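The top view shows the scoop at (398,195), its black handle from (396,210) to (381,250), with three silver capsules on the blade at (410,187), (391,199) and (406,204). The look-alikes are loose on the slab: yellow (352,165) and (358,204), green (422,240), purple (446,231). There is only one scoop. The lower caddy's mouth is at about (222,222), with its lid upright at about (215,188).

```bash
python3 - <<'E'
from h import *
np.set_printoptions(precision=3,suppress=True)
f=env.grab_frame("top");g=env.grab_frame("side")
a=cv2.resize(f["img"][155:262,365:465],None,fx=5.5,fy=5.5,interpolation=cv2.INTER_CUBIC)
b=cv2.resize(f["img"][85:262,160:280],None,fx=3.3,fy=3.3,interpolation=cv2.INTER_CUBIC)
a=cv2.resize(a,None,fx=1,fy=1)[:588]; o=np.zeros((600,800+150,3),np.uint8)[:, :800]
aa=a[:,:400] if 0 else cv2.resize(a,(400,int(a.shape[0]*400/a.shape[1])))
o[:aa.shape[0],:400]=aa; o[:b.shape[0],400:400+b.shape[1]]=b[:600,:400]
cv2.imwrite("pics/crop1.png",o)
# handle (black) top view
for n,F,roi in(("top",f,(195,262,370,412)),("side",g,(295,330,290,362))):
    r0,r1,c0,c1=roi;im=F["img"][r0:r1,c0:c1].max(2)
    m=(im<50).astype(np.uint8);k,l,st,ce=cv2.connectedComponentsWithStats(m);i=1+np.argmax(st[1:,4])
    ys,xs=np.where(l==i);ra=cv2.minAreaRect(np.stack([xs+c0,ys+r0],1).astype(np.float32));print(n,st[i],ra,cv2.boxPoints(ra))
    if n=="top":
        for p in cv2.boxPoints(ra):print(onz(F,p[::-1],.05))
# red mask
hsv=cv2.cvtColor(f["img"],cv2.COLOR_BGR2HSV);m=(((hsv[...,0]<8)|(hsv[...,0]>172))&(hsv[...,1]>180)&(hsv[...,2]>60)).astype(np.uint8)
c=max(cv2.findContours(m,0,2)[0],key=cv2.contourArea);print(cv2.approxPolyDP(c,3,True)[:,0])
for t in["cap1_mid","scoop_bowl","lower_lid","jug_mid","pot_mid","tongs_mid"]:
    r=env.outline_of("top",t)
    for q in r[:3]:
        ys,xs=np.where(q["mask"]);print(t,q["at"],round(q["confidence"],2),len(ys),cv2.minAreaRect(np.stack([xs,ys],1).astype(np.float32)))
E
```

```text
top [  7  14  23  44 330] ((388.75439453125, 230.8058319091797), (8.115230560302734, 45.86106872558594), 22.067899703979492) [[376.379 250.532]
 [393.609 208.031]
 [401.13  211.08 ]
 [383.9   253.581]]
[ 0.432 -0.191  0.05 ]
[ 0.555 -0.241  0.05 ]
[ 0.547 -0.262  0.05 ]
[ 0.424 -0.212  0.05 ]
side [ 10  10  57  19 605] ((327.7008361816406, 312.70904541015625), (16.20589828491211, 57.03752136230469), 84.80557250976562) [[298.566 307.221]
 [355.369 302.057]
 [356.836 318.197]
 [300.033 323.361]]
[[269 148]
 [261 189]
 [194 180]
 [188 185]
 [167 183]
 [188 190]
 [178 234]
 [180 241]
 [258 250]
 [273 159]]
cap1_mid [197.0, 387.4] 0.67 97 ((390.0, 200.0), (10.0, 10.0), 90.0)
cap1_mid [163.8, 352.2] 0.46 111 ((351.5, 164.5), (11.0, 11.0), 90.0)
cap1_mid [204.7, 358.5] 0.43 116 ((357.7500305175781, 204.2500457763672), (11.31370735168457, 10.60660171508789), 45.0)
scoop_bowl [197.6, 397.1] 0.77 1689 ((395.85003662109375, 212.4499969482422), (39.84469223022461, 85.69771575927734), 18.434946060180664)
lower_lid [190.0, 213.5] 0.9 493 ((212.41673278808594, 190.59954833984375), (94.31686401367188, 5.805384635925293), 7.907163143157959)
jug_mid [178.1, 303.6] 0.91 1671 ((303.0000305175781, 174.0), (50.91168975830078, 43.84061813354492), 45.0)
tongs_mid [289.4, 303.0] 0.67 126 ((301.0, 270.5), (65.0, 16.0), 90.0)
```

View pics/crop1.png

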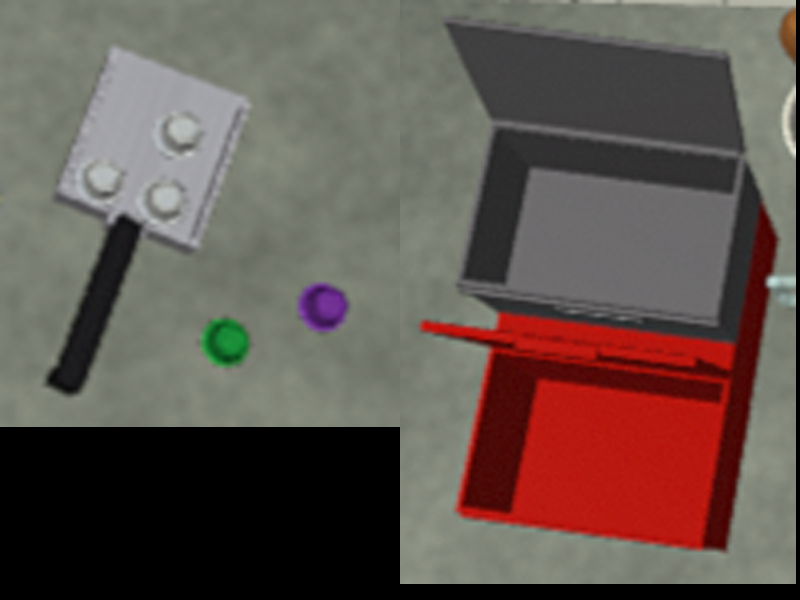

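The crop confirms it: one scoop with three silver capsules on its blade, two at the rear and one forward right. The green and purple ones stand apart, and the lower mouth is open and empty. Next I fit the poses.

```bash
cat >> h.py <<'E'
from scipy.optimize import least_squares
def fit(f,pts,x0):
    def T(x,p): c,s=np.cos(x[2]),np.sin(x[2]);return [x[0]+c*p[0]-s*p[1],x[1]+s*p[0]+c*p[1],p[2]]
    r=least_squares(lambda x:np.ravel([np.subtract(proj(f,T(x,p)),rc) for p,rc in pts]),x0,loss="soft_l1")
    return r.x,r.fun.reshape(-1,2)
def fwd(x,p): c,s=np.cos(x[2]),np.sin(x[2]);return np.array([x[0]+c*p[0]-s*p[1],x[1]+s*p[0]+c*p[1],p[2]])
E
python3 - <<'E'
from h import *
np.set_printoptions(precision=3,suppress=True)
f=env.grab_frame("top");g=env.grab_frame("side")
cr=lambda x,y:(85+y/3.3,160+(x-400)/3.3)
P=[((.16,.1,.21),cr(495,122)),((.16,-.1,.21),cr(743,153)),((.03,.1,.21),cr(460,287)),((.03,-.1,.21),cr(720,323)),
((-.135,.1,.12),cr(459,512)),((-.135,-.1,.12),cr(703,548)),((-.135,-.1,0),cr(725,550))]
x,r=fit(f,P,[.45,.25,0]);print("caddies",x,np.degrees(x[2]));print(r)
lh=((-.0,0,.12));print("mouth",fwd(x,(-.0675,0,.12)),"hinge",fwd(x,lh))
# lid: angle from top edge ends, crop (422,325) left-top
for th in np.arange(1.3,1.76,.1):
    print(round(th,2),[np.round(proj(f,fwd(x,(-.133*np.cos(th)+.008*np.sin(th),s*.1,.12+.133*np.sin(th)))),1) for s in(1,-1)],
     [np.round(proj(g,fwd(x,(-.133*np.cos(th),s*.1,.12+.133*np.sin(th)))),1) for s in(1,-1)])
print("obs",cr(422,325))
c2=lambda x,y:(155+y/4,365+x/4)
S=[((.17,.055,.004),c2(112,46)),((.17,-.055,.015),c2(248,98)),((.04,-.055,.025),c2(197,248)),((.04,.055,.025),c2(57,195)),((-.092,0,.05),(252,380.1)),((.04,0,.05),(209.5,397.4))]
y,r=fit(f,S,[.515,-.235,-.4]);print("scoop",y,np.degrees(y[2]));print(r)
for t,rc in(("c",c2(182,131)),("c",c2(101,178)),("c",c2(164,199))):
    p=onz(f,rc,.032);d=p[:2]-y[:2];c,s=np.cos(y[2]),np.sin(y[2]);print("cap own",c*d[0]+s*d[1],-s*d[0]+c*d[1])
# check in side view
print("side handle end/grip/nose",[np.round(proj(g,fwd(y,p)),1) for p in((-.092,0,.05),(0,0,.038),(.17,.055,.004),(.17,-.055,.004))])
print("side caddies front corners",[np.round(proj(g,fwd(x,p)),1) for p in((-.135,.1,.12),(-.135,-.1,.12),(-.135,-.1,0),(.03,-.1,.21))])
for n,rc in(("jug",(178,303)),("pot",(122,295)),("tong",(284,306))):print(n,onz(f,rc,.08 if n!="tong" else .01))
a=cv2.resize(g["img"][60:220,220:420],None,fx=4,fy=3.7,interpolation=2);a=cv2.resize(g["img"][60:200,220:400],None,fx=4,fy=4,interpolation=2);cv2.imwrite("pics/s1.png",a)
E
```

```text
caddies [ 0.565  0.23  -0.11 ] -6.3060706662105295
[[ 0.558 -0.485]
 [ 1.35   1.558]
 [-0.681 -0.653]
 [-0.874 -0.215]
 [-0.133 -0.527]
 [-0.606  0.177]
 [ 0.859  1.137]]
mouth [0.498 0.238 0.12 ] hinge [0.565 0.23  0.12 ]
1.3 [array([190.6, 166.1]), array([202. , 249.7])] [array([ 95.3, 261.7]), array([139.4, 278.9])]
1.4 [array([185. , 166.8]), array([196.3, 250.4])] [array([ 93.6, 266.4]), array([137.5, 284.1])]
1.5 [array([179.4, 167.8]), array([190.7, 251.3])] [array([ 92.3, 271.1]), array([136. , 289.4])]
1.6 [array([173.9, 169. ]), array([185.2, 252.3])] [array([ 91.5, 276. ]), array([134.9, 294.7])]
1.7 [array([168.7, 170.3]), array([179.9, 253.3])] [array([ 91.1, 280.8]), array([134.3, 299.9])]
obs (183.4848484848485, 166.66666666666666)
scoop [ 0.514 -0.237 -0.376] -21.56563492940067
[[-0.114 -0.012]
 [-0.292  0.638]
 [ 1.02  -0.858]
 [-0.237 -0.758]
 [-0.006  0.699]
 [-0.111  0.143]]
cap own 0.11980222712477417 -0.014344681842607586
cap own 0.06319786390974454 0.028050366925794774
cap own 0.06672842496678283 -0.02012468583926312
side handle end/grip/nose [array([307.2, 297.3]), array([309.2, 338.6]), array([295.7, 408.7]), array([337.1, 416. ])]
side caddies front corners [array([139.8, 230.8]), array([186.1, 244. ]), array([218.3, 248.7]), array([146.9, 305.4])]
jug [0.629 0.022 0.08 ]
pot [0.797 0.051 0.08 ]
tong [0.334 0.006 0.01 ]
```

View pics/s1.png

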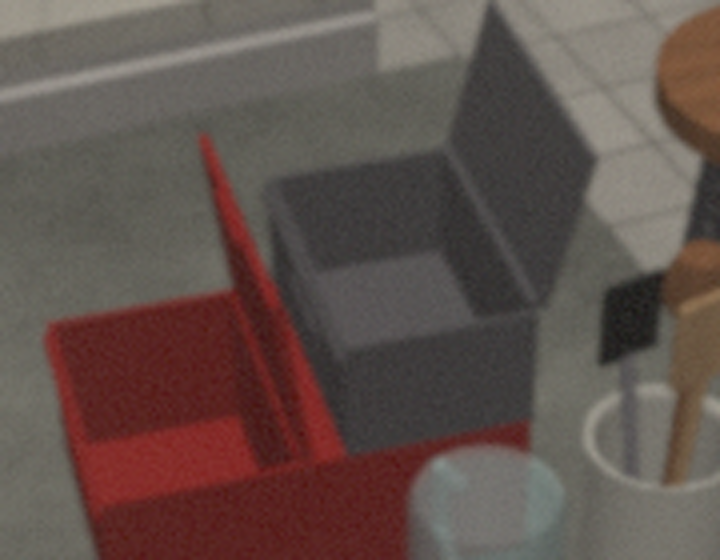

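The side crop shows the lid upright at about 1.45 rad (top-left corner at full-image (271,94)). That agrees with the fit.

- **Caddies:** (0.565, 0.230), yaw -6.3°
- **Scoop grip:** (0.514, -0.237), yaw -21.6°

I now approach with the tool x axis pointing back along the handle.

>>> jog_arm([
  [[0,0,0],[0,0,0.0925]],
  [[-3.42,-2.93,0],[0,0,0]],
  [[-3.42,-2.93,0],[0,0,0]],
  [[-3.42,-2.93,0],[0,0,0]],
  [[-3.42,-2.93,0],[0,0,0]],
], fingers=0)

```text
time: 1.9
tcp_pos: [0.2743, 0.4869, 0.2534]
ee_rot: [[-0.93, 0.368, 0.0], [0.368, 0.93, 0.0], [-0.0, 0.0, -1.0]]
contact_force: [0.8, -0.6, 0.4]
finger_gap: 0.0852
grasp_force: 0.0
```

>>> jog_arm([
  [[-3.42,-2.93,0],[0,0,0]],
  [[-3.42,-2.93,0],[0,0,0]],
  [[-3.42,-2.93,0],[0,0,0]],
  [[-3.42,-2.93,0],[0,0,0]],
  [[-3.42,-2.93,0],[0,0,0]],
])

```text
time: 2.4
tcp_pos: [0.3793, 0.2876, 0.2537]
ee_rot: [[-0.93, 0.368, 0.001], [0.368, 0.93, 0.001], [-0.0, 0.001, -1.0]]
contact_force: [1.9, -0.6, -0.3]
finger_gap: 0.0856
grasp_force: 0.0
```

>>> jog_arm([
  [[-3.42,-2.93,0],[0,0,0]],
  [[-2.47,-3.5,0],[0,0,0]],
  [[-2.47,-3.5,0],[0,0,0]],
  [[-2.47,-3.5,0],[0,0,0]],
  [[-2.47,-3.5,0],[0,0,0]],
])

```text
time: 2.9
tcp_pos: [0.4401, 0.0812, 0.2537]
ee_rot: [[-0.93, 0.368, 0.001], [0.368, 0.93, 0.001], [-0.001, 0.001, -1.0]]
contact_force: [1.4, 0.6, -0.4]
finger_gap: 0.0852
grasp_force: 0.0
```

>>> jog_arm([
  [[-2.47,-3.5,0],[0,0,0]],
  [[-2.47,-3.5,0],[0,0,0]],
  [[-2.45,-3.35,0],[0,0,0]],
  [[-2.45,-3.35,0],[0,0,0]],
  [[0,0,0],[0,0,0]],
])

```text
time: 3.4
tcp_pos: [0.4815, -0.0868, 0.254]
ee_rot: [[-0.926, 0.377, 0.002], [0.377, 0.926, -0.003], [-0.003, -0.002, -1.0]]
contact_force: [-0.1, 0.3, -0.5]
finger_gap: 0.0857
grasp_force: 0.0
```

>>> jog_arm([
  [[-2.4,-3.2,0],[0,0,0]],
  [[-2.4,-3.2,0],[0,0,0]],
  [[-2.4,-3.2,0],[0,0,0]],
  [[-2.4,-3.2,0],[0,0,0]],
  [[0,0,4],[0,0,0]],
])

```text
time: 3.9
tcp_pos: [0.5266, -0.2425, 0.2179]
ee_rot: [[-0.927, 0.375, 0.012], [0.375, 0.927, -0.008], [-0.014, -0.003, -1.0]]
contact_force: [0.5, 0.1, -0.5]
finger_gap: 0.0854
grasp_force: 0.0
```

>>> jog_arm([
  [[0,0,4],[0,0,0]],
  [[0,0,4],[0,0,0]],
  [[0,0,2],[0,0,0]],
  [[0,0,0],[0,0,0]],
  [[0,0,0],[0,0,0]],
])

```text
time: 4.4
tcp_pos: [0.5235, -0.2349, 0.1138]
ee_rot: [[-0.93, 0.368, 0.0], [0.368, 0.93, -0.0], [-0.0, 0.0, -1.0]]
contact_force: [0.1, -0.2, 0.1]
finger_gap: 0.0855
grasp_force: 0.0
```

```bash
python3 - <<'E'
from h import *
np.set_printoptions(precision=4,suppress=True)
g=env.grab_frame("side");f=env.grab_frame("top");s=env.state();print(s["tcp_pos"],s["ee_rot"],s["joint_pos"])
print(proj(g,(.523,-.241,.041)),proj(g,s["tcp_pos"]))
o=np.zeros((600,800,3),np.uint8)
o[:,:400]=cv2.resize(g["img"][240:390,290:440],None,fx=4,fy=4,interpolation=2)[:,:400]
o[:,400:]=cv2.resize(f["img"][150:300,350:450],None,fx=4,fy=4,interpolation=2)
cv2.imwrite("pics/g1.png",o)
E
```

```text
[ 0.5242 -0.2354  0.115 ] [[-0.9298  0.3681  0.0031]
 [ 0.3681  0.9298 -0.0008]
 [-0.0032  0.0004 -1.    ]] [ -0.1994  28.3548  26.7242 110.5711 -17.6583  44.8898 104.7661]
(np.float64(308.4865528633353), np.float64(342.95514112475104)) (np.float64(286.7946418557715), np.float64(343.3908253653943))
```

View pics/g1.png

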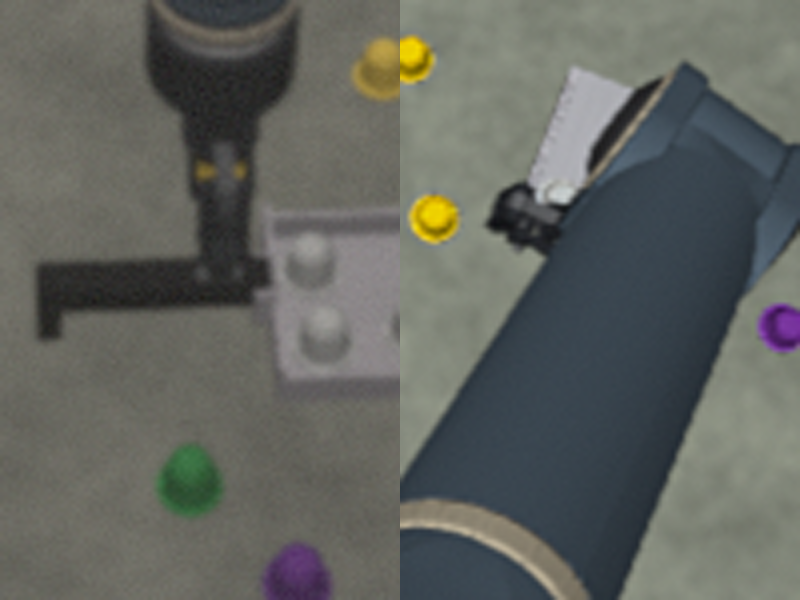

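The side view shows the open gripper straddling the black handle (handle about (305..355, 310)), clear of the capsules. I descend and grip.

>>> jog_arm([
  [[-0.1,-0.55,2],[0,0,0]],
  [[0,0,2.5],[0,0,0]],
  [[0,0,2],[0,0,0]],
  [[0,0,0.9],[0,0,0]],
  [[0,0,0],[0,0,0]],
])

```text
time: 5.0
tcp_pos: [0.522, -0.2404, 0.0394]
ee_rot: [[-0.93, 0.368, -0.0], [0.368, 0.93, 0.0], [0.0, 0.0, -1.0]]
contact_force: [0.3, -0.1, 0.3]
finger_gap: 0.0854
grasp_force: 0.0
```

>>> jog_arm([
  [[0,0,0],[0,0,0]],
  [[0,0,0],[0,0,0]],
  [[0,0,0],[0,0,0]],
  [[0,0,0],[0,0,0]],
  [[0,0,0],[0,0,0]],
], fingers=100, grip_force=40)

```text
time: 5.5
tcp_pos: [0.5221, -0.2405, 0.0396]
ee_rot: [[-0.93, 0.368, 0.001], [0.368, 0.93, -0.0], [-0.001, 0.0, -1.0]]
contact_force: [0.7, -0.3, -0.3]
finger_gap: 0.052
grasp_force: 0.0
```

>>> jog_arm([
  [[0,0,0],[0,0,0]],
  [[0,0,0],[0,0,0]],
  [[0,0,0],[0,0,0]],
  [[0,0,0],[0,0,0]],
  [[0,0,0],[0,0,0]],
], fingers=255, grip_force=100)

```text
time: 6.0
tcp_pos: [0.522, -0.2406, 0.0395]
ee_rot: [[-0.93, 0.368, 0.0], [0.368, 0.93, 0.0], [-0.0, 0.0, -1.0]]
contact_force: [-1.6, 0.9, 5.3]
finger_gap: 0.0206
grasp_force: 98.3
```

>>> jog_arm([
  [[0,0,-0.3],[0,0,0]],
  [[0,0,-0.7],[0,0,0]],
  [[0,0,-1],[0,0,0]],
  [[0,0,-1.3],[0,0,0]],
  [[0,0,-1.3],[0,0,0]],
])

```text
time: 6.5
tcp_pos: [0.5219, -0.2406, 0.0865]
ee_rot: [[-0.93, 0.368, 0.0], [0.368, 0.93, -0.0], [-0.0, 0.0, -1.0]]
contact_force: [0.5, 0.8, -2.5]
finger_gap: 0.0204
grasp_force: 97.9
```

>>> jog_arm([
  [[0,0,-1.3],[0,0,0]],
  [[0,0,-1.3],[0,0,0]],
  [[0,0,-1.3],[0,0,0]],
  [[0,0,-1],[0,0,0]],
  [[0,0,-0.5],[0,0,0]],
])

```text
time: 7.0
tcp_pos: [0.5223, -0.2408, 0.1406]
ee_rot: [[-0.93, 0.368, 0.002], [0.368, 0.93, -0.0], [-0.002, 0.0, -1.0]]
contact_force: [-0.5, 0.3, -2.8]
finger_gap: 0.0206
grasp_force: 97.9
```

```bash
python3 - <<'E'
from h import *
np.set_printoptions(precision=4,suppress=True)
g=env.grab_frame("side");s=env.state();print(s["tcp_pos"],s["ee_rot"],s["joint_pos"],s["ft_torque"])
cv2.imwrite("pics/g2.png",cv2.resize(g["img"][170:370,280:480],None,fx=3,fy=3,interpolation=2))
E
```

```text
[ 0.5225 -0.2409  0.1408] [[-0.9296  0.3684  0.0021]
 [ 0.3684  0.9296 -0.0005]
 [-0.0021  0.0003 -1.    ]] [ -0.6307  26.4456  27.9256 109.4323 -16.3596  47.8988 104.2454] [-0.0329  0.0344 -0.0643]
```

View pics/g2.png

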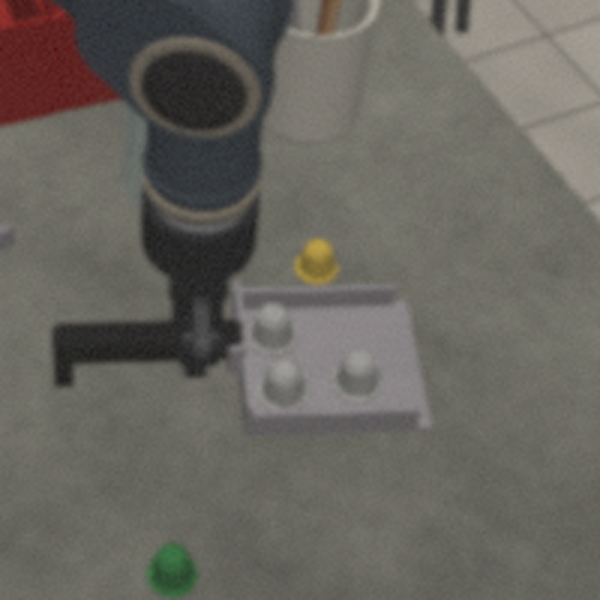

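The scoop is level in the gripper with all three capsules on the blade. I'll bring it in from the caddy's left side (nose toward own -y), where the reach is comfortable and the blade lines up with the mouth.

```bash
cat >> h.py <<'E'
from scipy.interpolate import PchipInterpolator
from scipy.spatial.transform import Rotation as Ro
def plan(wp,n):  # wp: x,y,z,scoop yaw deg ; tool x = -scoop x, tool z down
    wp=np.array(wp,float);s=env.state();R=np.array(s["ee_rot"]);p=np.array(s["tcp_pos"])
    y0=np.degrees(np.arctan2(-R[1,0],-R[0,0]));wp=np.vstack([[*p,y0],wp])
    L=np.r_[0,np.cumsum(np.linalg.norm(np.diff(wp*[1,1,1,.004],axis=0),axis=1))]
    u=np.arange(1,n+1)/n;k=.15;v=lambda t:np.minimum(1,np.minimum(t/k,(1-t)/k)+.08)
    t=np.linspace(0,1,2001);cu=np.cumsum(v(t));cu/=cu[-1];q=PchipInterpolator(L,wp)(np.interp(u,t,cu)*L[-1])
    def mat(y): y=np.radians(y);x=np.array([-np.cos(y),-np.sin(y),0]);z=np.array([0,0,-1.]);return np.stack([x,np.cross(z,x),z],1)
    Rc,pc=R,p
    rows=[]
    for a in q:
        d=np.round(Rc.T@(a[:3]-pc)*100,1);M=mat(a[3]);w=np.round(Ro.from_matrix(Rc.T@M).as_rotvec(),3)
        pc=pc+Rc@d/100;Rc=Rc@Ro.from_rotvec(w).as_matrix();rows.append([d.tolist(),w.tolist()])
    for i in range(0,len(rows),5):print(rows[i:i+5])
    print("end",pc,"max step",max(np.linalg.norm(r[0]) for r in rows))
E
python3 - <<'E'
from h import *
plan([[.50,-.22,.24,-24],[.455,-.05,.30,-45],[.455,.2,.30,-75],[.50,.40,.30,-94],[.518,.458,.30,-96.3]],35)
E
```

```text
[[[0.1, -0.0, -0.6], [0.0, 0.002, 0.0]], [[0.2, -0.1, -1.2], [0.0, 0.0, 0.001]], [[0.4, 0.1, -1.8], [0.0, 0.0, 0.004]], [[0.6, 0.2, -2.3], [0.0, 0.0, 0.008]], [[0.8, 0.4, -2.4], [0.0, 0.0, 0.014]]]
[[[0.9, 0.5, -1.8], [0.0, 0.0, 0.017]], [[1.2, 1.0, -1.3], [0.0, 0.0, 0.027]], [[1.5, 1.4, -1.2], [0.0, 0.0, 0.042]], [[1.9, 1.7, -1.1], [0.0, 0.0, 0.052]], [[2.1, 1.9, -0.9], [0.0, 0.0, 0.059]]]
[[[2.1, 2.0, -0.7], [0.0, 0.0, 0.062]], [[2.1, 1.9, -0.4], [0.0, 0.0, 0.061]], [[1.9, 1.9, -0.2], [0.0, 0.0, 0.056]], [[1.7, 1.7, -0.0], [0.0, 0.0, 0.053]], [[1.9, 1.7, -0.0], [0.0, -0.0, 0.054]]]
[[[1.9, 1.6, -0.0], [0.0, -0.0, 0.055]], [[2.1, 1.5, -0.0], [0.0, -0.0, 0.056]], [[2.2, 1.4, -0.0], [0.0, -0.0, 0.055]], [[2.2, 1.3, -0.0], [0.0, -0.0, 0.055]], [[2.3, 1.1, -0.0], [0.0, -0.0, 0.054]]]
[[[2.4, 1.0, -0.0], [0.0, -0.0, 0.053]], [[2.4, 0.9, -0.0], [0.0, -0.0, 0.051]], [[2.5, 0.8, -0.0], [0.0, -0.0, 0.048]], [[2.4, 0.8, -0.0], [0.0, -0.0, 0.049]], [[2.5, 0.9, -0.0], [0.0, -0.0, 0.05]]]
[[[2.4, 1.0, -0.0], [0.0, -0.0, 0.049]], [[2.5, 0.9, -0.0], [0.0, -0.0, 0.047]], [[2.6, 0.9, -0.0], [0.0, -0.0, 0.044]], [[2.6, 0.8, -0.0], [0.0, -0.0, 0.039]], [[2.6, 0.8, -0.0], [0.0, -0.0, 0.032]]]
[[[2.5, 0.5, -0.0], [0.0, -0.0, 0.024]], [[2.0, 0.5, -0.0], [0.0, -0.0, 0.015]], [[1.5, 0.3, 0.0], [0.0, -0.0, 0.01]], [[1.0, 0.2, 0.0], [0.0, -0.0, 0.005]], [[0.5, 0.1, 0.0], [0.0, -0.0, 0.002]]]
end [0.51773029 0.45778185 0.30000521] max step 2.9832867780352594
```

>>> jog_arm([
  [[0.1,0,-0.6],[0,0,0]],
  [[0.2,-0.1,-1.2],[0,0,0]],
  [[0.4,0.1,-1.8],[0,0,0.004]],
  [[0.6,0.2,-2.3],[0,0,0.008]],
  [[0.8,0.4,-2.4],[0,0,0.014]],
])

```text
time: 7.55
tcp_pos: [0.5039, -0.2275, 0.2231]
ee_rot: [[-0.919, 0.394, -0.001], [0.394, 0.919, -0.0], [0.001, -0.001, -1.0]]
contact_force: [-0.4, -0.1, -3.1]
finger_gap: 0.0207
grasp_force: 98.0
```

>>> jog_arm([
  [[0.9,0.5,-1.8],[0,0,0.017]],
  [[1.2,1.0,-1.3],[0,0,0.027]],
  [[1.5,1.4,-1.2],[0,0,0.042]],
  [[1.9,1.7,-1.1],[0,0,0.052]],
  [[2.1,1.9,-0.9],[0,0,0.059]],
])

```text
time: 8.05
tcp_pos: [0.4662, -0.135, 0.2862]
ee_rot: [[-0.823, 0.569, 0.0], [0.569, 0.823, -0.0], [-0.0, 0.0, -1.0]]
contact_force: [1.4, 0.9, -3.2]
finger_gap: 0.0208
grasp_force: 98.0
```

>>> jog_arm([
  [[2.1,2.0,-0.7],[0,0,0.062]],
  [[2.1,1.9,-0.4],[0,0,0.061]],
  [[1.9,1.9,-0.2],[0,0,0.056]],
  [[1.7,1.7,0],[0,0,0.053]],
  [[1.9,1.7,0],[0,0,0.054]],
])

```text
time: 8.55
tcp_pos: [0.4535, -0.0018, 0.2988]
ee_rot: [[-0.63, 0.777, 0.0], [0.777, 0.63, 0.0], [0.0, 0.001, -1.0]]
contact_force: [-0.1, -0.1, -3.1]
finger_gap: 0.0206
grasp_force: 98.0
```

>>> jog_arm([
  [[1.9,1.6,0],[0,0,0.055]],
  [[2.1,1.5,0],[0,0,0.056]],
  [[2.2,1.4,0],[0,0,0.055]],
  [[2.2,1.3,0],[0,0,0.055]],
  [[2.3,1.1,0],[0,0,0.054]],
])

```text
time: 9.05
tcp_pos: [0.4537, 0.126, 0.2987]
ee_rot: [[-0.395, 0.919, 0.0], [0.919, 0.395, 0.0], [0.0, 0.0, -1.0]]
contact_force: [1.1, -1.0, -2.8]
finger_gap: 0.0206
grasp_force: 98.1
```

>>> jog_arm([
  [[2.4,1.0,0],[0,0,0.053]],
  [[2.4,0.9,0],[0,0,0.051]],
  [[2.5,0.8,0],[0,0,0.048]],
  [[2.4,0.8,0],[0,0,0.049]],
  [[2.5,0.9,0],[0,0,0.05]],
])

```text
time: 9.55
tcp_pos: [0.4587, 0.2553, 0.2986]
ee_rot: [[-0.155, 0.988, -0.0], [0.988, 0.155, -0.0], [-0.0, -0.0, -1.0]]
contact_force: [0.3, -0.3, -2.4]
finger_gap: 0.0206
grasp_force: 98.1
```

>>> jog_arm([
  [[2.4,1.0,0],[0,0,0.049]],
  [[2.5,0.9,0],[0,0,0.047]],
  [[2.6,0.9,0],[0,0,0.044]],
  [[2.6,0.8,0],[0,0,0.039]],
  [[2.6,0.8,0],[0,0,0.032]],
])

```text
time: 10.05
tcp_pos: [0.4948, 0.3852, 0.2985]
ee_rot: [[0.054, 0.999, -0.0], [0.999, -0.054, -0.0], [-0.0, -0.0, -1.0]]
contact_force: [-0.7, 0.1, -2.9]
finger_gap: 0.0206
grasp_force: 98.0
```

>>> jog_arm([
  [[2.5,0.5,0],[0,0,0.024]],
  [[2.0,0.5,0],[0,0,0.015]],
  [[1.5,0.3,0],[0,0,0.01]],
  [[1.0,0.2,0],[0,0,0.005]],
  [[0.5,0.1,0],[0,0,0.002]],
])

```text
time: 10.55
tcp_pos: [0.5164, 0.4586, 0.2981]
ee_rot: [[0.108, 0.994, -0.0], [0.994, -0.108, -0.001], [-0.001, -0.0, -1.0]]
contact_force: [-0.4, -0.6, -2.7]
finger_gap: 0.0208
grasp_force: 98.1
```

```bash
python3 - <<'E'
from h import *
np.set_printoptions(precision=4,suppress=True)
g=env.grab_frame("side");f=env.grab_frame("top");s=env.state();print(s["time"],s["tcp_pos"],s["ee_rot"],s["joint_pos"])
cv2.imwrite("pics/t1.png",np.hstack([cv2.resize(g["img"][0:230,150:400],(400,368)),cv2.resize(f["img"][80:300,100:340],(400,367))[:367] if 0 else cv2.resize(f["img"][80:300,100:340],(400,368))]))
E
```

```text
10.65 [0.5164 0.4581 0.2981] [[ 0.1082  0.9941 -0.0003]
 [ 0.9941 -0.1082 -0.0004]
 [-0.0005 -0.0002 -1.    ]] [-55.3095  26.8529  15.3018  83.093   -7.2331  71.0483 -45.4377]
```

View pics/t1.png

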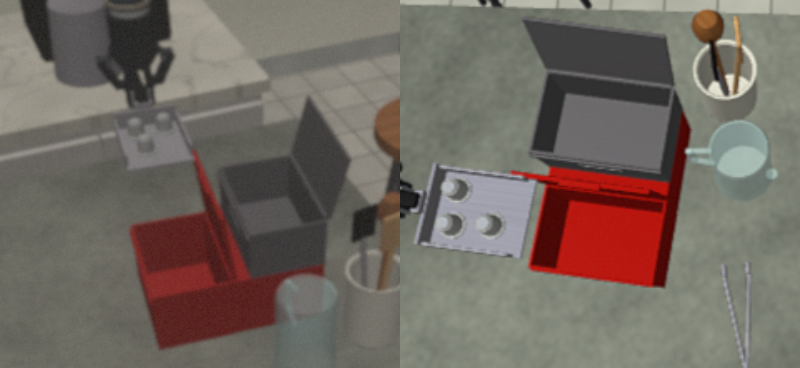

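All three capsules are still on the blade, which is lined up left of the mouth. I lower it, then check before tipping.

>>> jog_arm([
  [[-0.1,-0.3,0.8],[0,0,0]],
  [[-0.1,-0.15,1.6],[0,0,0]],
  [[0,0,2],[0,0,0]],
  [[0,0,2],[0,0,0]],
  [[0,0,2],[0,0,0]],
])

```text
time: 11.15
tcp_pos: [0.5114, 0.4553, 0.2134]
ee_rot: [[0.109, 0.994, -0.0], [0.994, -0.109, -0.001], [-0.001, -0.0, -1.0]]
contact_force: [0.6, -1.1, -3.3]
finger_gap: 0.0208
grasp_force: 98.0
```

>>> jog_arm([
  [[0,0,1.5],[0,0,0]],
  [[0,0,0.8],[0,0,0]],
  [[0,0,0.4],[0,0,0]],
  [[0,0,0],[0,0,0]],
  [[0,0,0],[0,0,0]],
])

```text
time: 11.65
tcp_pos: [0.5122, 0.4569, 0.1883]
ee_rot: [[0.108, 0.994, 0.001], [0.994, -0.108, 0.001], [0.001, 0.001, -1.0]]
contact_force: [-0.1, -1.1, -3.2]
finger_gap: 0.0206
grasp_force: 98.0
```

>>> jog_arm([
  [[-0.3,0,-1.3],[0,0.08,0]],
  [[-0.3,0,-1.3],[0,0.08,0]],
  [[-0.3,0,-1.3],[0,0.08,0]],
  [[-0.3,0,-1.3],[0,0.08,0]],
  [[0,0,0],[0,0,0]],
])

```text
time: 12.15
tcp_pos: [0.5121, 0.4352, 0.24]
ee_rot: [[0.107, 0.994, 0.039], [0.943, -0.114, 0.314], [0.316, 0.003, -0.949]]
contact_force: [0.6, 0.2, -4.4]
finger_gap: 0.021
grasp_force: 98.2
```

```bash
python3 - <<'E'
from h import *
np.set_printoptions(precision=4,suppress=True)
g=env.grab_frame("side");f=env.grab_frame("top");s=env.state();R=np.array(s["ee_rot"]);print(s["time"],s["tcp_pos"],R,s["joint_pos"])
n=s["tcp_pos"]+R@[-.1615,0,.0375];d=n-[.565,.23,0];c,q=np.cos(-.11),np.sin(-.11);print("nose own",c*d[0]+q*d[1],-q*d[0]+c*d[1],n[2])
cv2.imwrite("pics/t2.png",np.hstack([cv2.resize(g["img"][0:230,150:400],(400,368)),cv2.resize(f["img"][80:300,100:340],(400,368))]))
E
```

```text
12.25 [0.5103 0.4384 0.2382] [[ 0.1034  0.994   0.0351]
 [ 0.9436 -0.1092  0.3125]
 [ 0.3144  0.0008 -0.9493]] [-44.7132  22.276    7.6801  99.3823 -21.8051  47.5167 -30.9062]
nose own -0.07708736918014393 0.05961091837911157 0.151807443556525
```

View pics/t2.png

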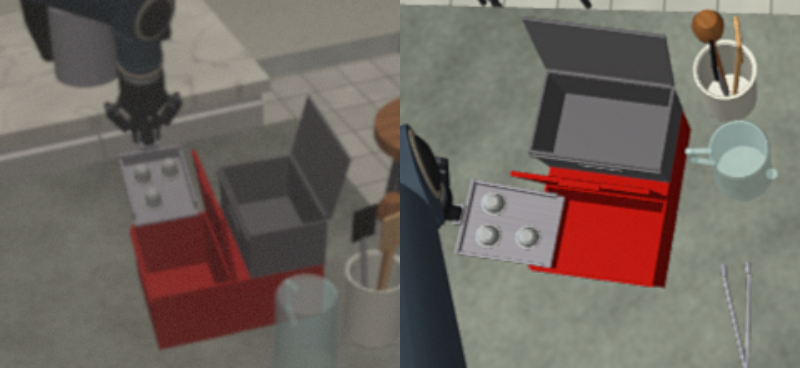

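The blade is tilted 18° with the nose over the mouth (nose at side-crop (180,215), top-crop (560,230)), and the capsules haven't moved. I continue tipping.

>>> jog_arm([
  [[-0.5,0,-1.3],[0,0.08,0]],
  [[-0.5,0,-1.3],[0,0.08,0]],
  [[-0.5,0,-1.3],[0,0.08,0]],
  [[-0.4,0,-1.3],[0,0.08,0]],
  [[-0.3,0,-1.3],[0,0.08,0]],
])

```text
time: 12.75
tcp_pos: [0.504, 0.3907, 0.2849]
ee_rot: [[0.079, 0.994, 0.07], [0.746, -0.105, 0.657], [0.661, 0.0, -0.75]]
contact_force: [0.8, -1.0, -3.2]
finger_gap: 0.0207
grasp_force: 98.4
```

>>> jog_arm([
  [[-0.3,0,-1.3],[0,0.08,0]],
  [[-0.3,0,-1.3],[0,0.08,0]],
  [[-0.3,0,-1.3],[0,0.08,0]],
  [[0,0,0],[0,0,0]],
  [[0,0,0],[0,0,0]],
])

```text
time: 13.25
tcp_pos: [0.5036, 0.3677, 0.2895]
ee_rot: [[0.078, 0.994, 0.075], [0.645, -0.108, 0.756], [0.76, -0.011, -0.65]]
contact_force: [0.4, -1.0, -2.3]
finger_gap: 0.0206
grasp_force: 98.8
```

```bash
python3 - <<'E'
from h import *
np.set_printoptions(precision=4,suppress=True)
g=env.grab_frame("side");f=env.grab_frame("top");s=env.state();R=np.array(s["ee_rot"]);print(s["time"],s["tcp_pos"],R,s["joint_pos"])
n=s["tcp_pos"]+R@[-.1615,0,.0375];d=n-[.565,.23,0];c,q=np.cos(-.11),np.sin(-.11);print("nose own",c*d[0]+q*d[1],-q*d[0]+c*d[1],n[2])
cv2.imwrite("pics/t3.png",np.hstack([cv2.resize(g["img"][0:230,150:400],(400,368)),cv2.resize(f["img"][80:300,100:340],(400,368))]))
E
```

```text
13.35 [0.5022 0.3697 0.2899] [[ 0.0746  0.9945  0.0731]
 [ 0.6458 -0.104   0.7564]
 [ 0.7598 -0.0092 -0.6501]] [  1.8178  17.6945 -29.3114 113.1488 -58.9514  39.21    13.0973]
nose own -0.07865905264372448 0.05543850352196287 0.14282933030104528
```

View pics/t3.png

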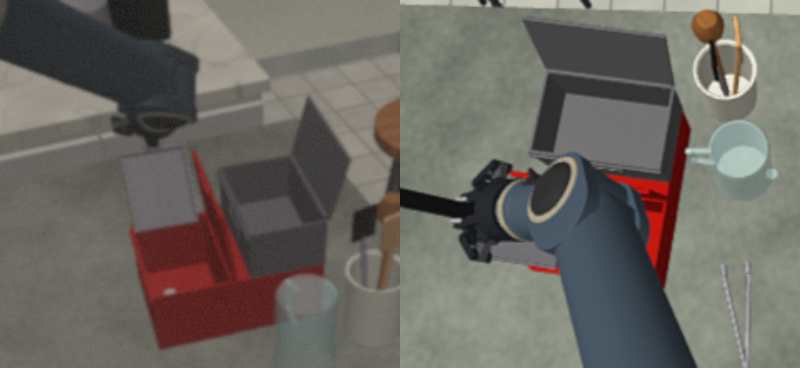

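The blade looks empty at 49.5° of tilt and a capsule shows on the caddy floor (side-crop (168,292)). I level the scoop and back off to verify all three.

>>> jog_arm([
  [[0.6,0,0.8],[0,-0.08,0]],
  [[0.9,0,1.3],[0,-0.1,0]],
  [[0.9,0,1.3],[0,-0.1,0]],
  [[0.9,0,1.3],[0,-0.1,0]],
  [[0.9,0,1.3],[0,-0.1,0]],
])

```text
time: 13.85
tcp_pos: [0.5077, 0.4408, 0.2701]
ee_rot: [[0.097, 0.995, 0.032], [0.924, -0.102, 0.369], [0.37, -0.007, -0.929]]
contact_force: [0.2, 0.7, -3.2]
finger_gap: 0.0208
grasp_force: 98.7
```

>>> jog_arm([
  [[0.9,0,1.3],[0,-0.1,0]],
  [[0.9,0,1.3],[0,-0.1,0]],
  [[0.9,0,1.3],[0,-0.1,0]],
  [[0.9,0,0.8],[0,-0.08,0]],
  [[0,0,0],[0,0,0]],
])

```text
time: 14.35
tcp_pos: [0.5086, 0.4913, 0.2303]
ee_rot: [[0.095, 0.995, -0.011], [0.995, -0.095, 0.004], [0.003, -0.011, -1.0]]
contact_force: [-1.0, 0.2, -3.6]
finger_gap: 0.0208
grasp_force: 98.6
```

```bash
python3 - <<'E'
from h import *
np.set_printoptions(precision=4,suppress=True)
g=env.grab_frame("side");f=env.grab_frame("top");s=env.state();R=np.array(s["ee_rot"]);print(s["time"],s["tcp_pos"],R,s["joint_pos"])
for n in("side","top"):print(n,[(np.round(r["at"]),round(r["confidence"],2)) for r in env.spot_in(n,"cap1_mid")])
cv2.imwrite("pics/t4.png",np.hstack([cv2.resize(g["img"][0:230,150:400],(400,368)),cv2.resize(f["img"][80:300,100:340],(400,368))]))
E
```

```text
14.45 [0.5115 0.4864 0.2317] [[ 0.1011  0.9948 -0.0087]
 [ 0.9949 -0.101   0.0042]
 [ 0.0033 -0.0091 -1.    ]] [-43.0573  30.9069  -5.6389  84.1745   2.5981  65.2199 -54.7964]
side [(array([256., 387.]), 0.73), (array([281., 346.]), 0.59)]
top [(array([162., 353.]), 0.65), (array([206., 355.]), 0.6), (array([219., 239.]), 0.43)]
```

View pics/t4.png

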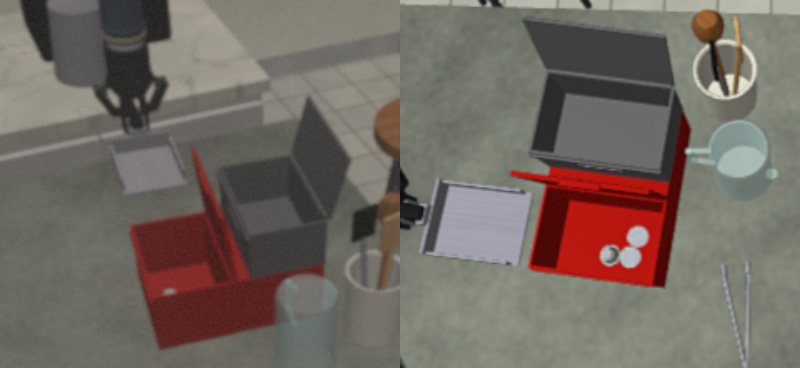

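The top crop shows all three capsules on the lower caddy's floor at (637,237), (630,257) and (610,255), and the scoop is empty. Now I lay the scoop down in the free area left of the caddies.

>>> jog_arm([
  [[2.5,0,1.5],[0,0,0]],
  [[2.5,0,3],[0,0,0]],
  [[2.4,0,3],[0,0,0]],
  [[0,0,3.5],[0,0,0]],
  [[0,0,3],[0,0,0]],
])

```text
time: 15.05
tcp_pos: [0.5209, 0.5571, 0.0914]
ee_rot: [[0.107, 0.994, -0.009], [0.994, -0.107, 0.005], [0.004, -0.009, -1.0]]
contact_force: [-0.5, 0.2, -3.1]
finger_gap: 0.0207
grasp_force: 98.7
```

>>> jog_arm([
  [[0,0,2],[0,0,0]],
  [[0,0,1],[0,0,0]],
  [[0,0,0],[0,0,0]],
  [[0,0,0],[0,0,0]],
  [[0,0,0],[0,0,0]],
])

```text
time: 15.55
tcp_pos: [0.5213, 0.5587, 0.0645]
ee_rot: [[0.107, 0.994, -0.007], [0.994, -0.107, 0.008], [0.007, -0.008, -1.0]]
contact_force: [-0.3, 0.4, -2.0]
finger_gap: 0.0208
grasp_force: 98.7
```

```bash
python3 - <<'E'
from h import *
np.set_printoptions(precision=4,suppress=True)
f=env.grab_frame("top");s=env.state();R=np.array(s["ee_rot"]);print(s["time"],s["tcp_pos"],R,s["joint_pos"]);z=R.T@[0,0,-1];print("corr",-z[1],z[0],"edge",onz(f,(250,56),0))
# scoop rest plane: lowest points with grip TCP
E
```

```text
15.6 [0.5211 0.5587 0.0644] [[ 0.1064  0.9943 -0.007 ]
 [ 0.9943 -0.1063  0.0076]
 [ 0.0068 -0.0078 -0.9999]] [-46.6613  45.0103  -5.4074  82.0917   4.0493  53.0143 -59.028 ]
corr -0.007795750385108445 -0.006817729351614275 edge [0.4111 0.7455 0.    ]
```

>>> jog_arm([
  [[0,0,0.8],[-0.008,-0.007,0]],
  [[0,0,0.8],[0,0,0]],
  [[0,0,0.5],[0,0,0]],
  [[0,0,0.2],[0,0,0]],
  [[0,0,0],[0,0,0]],
])

```text
time: 16.1
tcp_pos: [0.5198, 0.5581, 0.0397]
ee_rot: [[0.106, 0.994, -0.003], [0.994, -0.106, -0.003], [-0.003, -0.002, -1.0]]
contact_force: [-1.5, -1.4, 3.6]
finger_gap: 0.0205
grasp_force: 99.2
```

>>> jog_arm([
  [[0,0,0.1],[0,0,0]],
  [[0,0,0.1],[0,0,0]],
  [[0,0,0],[0,0,0]],
])

```text
time: 16.4
tcp_pos: [0.5198, 0.5581, 0.0396]
ee_rot: [[0.106, 0.994, -0.003], [0.994, -0.106, -0.003], [-0.003, -0.002, -1.0]]
contact_force: [-5.9, -5.2, 11.5]
finger_gap: 0.0208
grasp_force: 100.8
```

On the slab. I release and lift.

>>> jog_arm([
  [[0,0,-0.2],[0,0,0]],
  [[0,0,0],[0,0,0]],
  [[0,0,0],[0,0,0]],
  [[0,0,0],[0,0,0]],
  [[0,0,0],[0,0,0]],
], fingers=100)

```text
time: 16.9
tcp_pos: [0.5202, 0.5579, 0.0388]
ee_rot: [[0.106, 0.994, -0.002], [0.994, -0.106, -0.003], [-0.003, -0.002, -1.0]]
contact_force: [-0.6, -0.2, -0.2]
finger_gap: 0.0518
grasp_force: 0.0
```

>>> jog_arm([
  [[0,0,-1],[0,0,0]],
  [[0,0,-3],[0,0,0]],
  [[0,0,-4.5],[0,0,0]],
  [[0,0,-4.5],[0,0,0]],
  [[0,0,-4.5],[0,0,0]],
])

```text
time: 17.4
tcp_pos: [0.5205, 0.5584, 0.2168]
ee_rot: [[0.106, 0.994, -0.002], [0.994, -0.106, -0.002], [-0.002, -0.001, -1.0]]
contact_force: [0.8, 0.1, -0.5]
finger_gap: 0.0516
grasp_force: 0.0
```

>>> jog_arm([
  [[0,0,-4.5],[0,0,0]],
  [[0,0,-4.5],[0,0,0]],
  [[0,0,-2],[0,0,0]],
  [[0,0,0],[0,0,0]],
  [[0,0,0],[0,0,0]],
], fingers=255, grip_force=20)

```text
time: 17.9
tcp_pos: [0.5206, 0.5586, 0.3245]
ee_rot: [[0.106, 0.994, -0.002], [0.994, -0.106, -0.003], [-0.003, -0.002, -1.0]]
contact_force: [-1.1, 0.5, -0.1]
finger_gap: -0.0002
grasp_force: 0.0
```

```bash
python3 - <<'E'
from h import *
np.set_printoptions(precision=4,suppress=True)
f=env.grab_frame("top");g=env.grab_frame("side");s=env.state();R=np.array(s["ee_rot"]);print(s["time"],s["tcp_pos"],R,s["joint_pos"])
for n in("top","side"):
    for r in env.outline_of(n,"lower_lid")[:1]:
        ys,xs=np.where(r["mask"]);print(n,r["at"],r["confidence"],cv2.boxPoints(cv2.minAreaRect(np.stack([xs,ys],1).astype(np.float32))))
    print([ (np.round(r["at"]),r["confidence"]) for r in env.spot_in(n,"scoop_bowl")], [np.round(proj(f if n=="top" else g,p)) for p in((.5198+.0009-.0112,.5581+.0085-.104,.004),(.5208,.5665,.038))])
E
```

```text
18.0 [0.5202 0.5581 0.3221] [[ 0.1059  0.9944 -0.0044]
 [ 0.9944 -0.106  -0.0055]
 [-0.0059 -0.0037 -1.    ]] [-47.2868  33.7337  -5.1272  67.7182   2.8984  79.0707 -58.2068]
top [190.6, 211.3] 0.88 [[165.4    187.8   ]
 [166.1692 181.6462]
 [257.6154 193.0769]
 [256.8462 199.2308]]
[(array([216., 147.]), 0.63)] [array([219., 155.]), array([213., 115.])]
side [135.0, 285.4] 0.73 [[266.8  97.4]
 [275.2  94.6]
 [300.8 171.4]
 [292.4 174.2]]
[(array([127., 237.]), 0.66)] [array([143., 246.]), array([115., 239.])]
```

The scoop is down and released, and the lid is still at about 1.45 rad. With the fingers shut I go above the gap behind the lid.

>>> jog_arm([
  [[-3.5,1.15,0],[0,0,0]],
  [[-3.5,1.15,0],[0,0,0]],
  [[-3.5,1.15,0],[0,0,0]],
  [[-3.5,1.15,0],[0,0,0]],
  [[-3.5,1.15,0],[0,0,0]],
])

```text
time: 18.7
tcp_pos: [0.5595, 0.3771, 0.3241]
ee_rot: [[0.106, 0.994, -0.003], [0.994, -0.106, -0.003], [-0.004, -0.002, -1.0]]
contact_force: [0.2, 0.4, -0.2]
finger_gap: 0.0
grasp_force: 0.0
```

>>> jog_arm([
  [[-3.5,1.15,0],[0,0,0]],
  [[-3.5,1.15,0],[0,0,0]],
  [[-3.5,1.15,0],[0,0,0]],
  [[-3.5,1.1,0],[0,0,0]],
  [[0,0,0],[0,0,0]],
])

```text
time: 19.2
tcp_pos: [0.5919, 0.227, 0.3248]
ee_rot: [[0.116, 0.993, -0.001], [0.993, -0.116, -0.007], [-0.007, -0.0, -1.0]]
contact_force: [0.3, -0.4, -0.0]
finger_gap: 0.0
grasp_force: 0.0
```

>>> jog_arm([
  [[0,0,0],[0,0,0]],
  [[0,0,0],[0,0,0]],
])

```text
time: 19.4
tcp_pos: [0.5892, 0.2362, 0.3246]
ee_rot: [[0.104, 0.995, -0.003], [0.995, -0.104, -0.002], [-0.002, -0.003, -1.0]]
contact_force: [-0.2, 0.8, -0.4]
finger_gap: -0.0001
grasp_force: 0.0
```

>>> jog_arm([
  [[0,0,2],[0,0,0]],
  [[0,0,2.5],[0,0,0]],
  [[0,0,2],[0,0,0]],
  [[0,0,1],[0,0,0]],
  [[0,0,0],[0,0,0]],
])

```text
time: 19.9
tcp_pos: [0.5885, 0.2355, 0.2482]
ee_rot: [[0.104, 0.995, -0.005], [0.995, -0.104, -0.004], [-0.004, -0.005, -1.0]]
contact_force: [-0.3, 1.2, 0.6]
finger_gap: -0.0
grasp_force: 0.0
```

>>> jog_arm([
  [[0,-1,0],[0,0,0]],
  [[0,-1,0],[0,0,0]],
  [[0,-1,0.1],[0,0,0]],
  [[0,0,0],[0,0,0]],
])

```text
time: 20.3
tcp_pos: [0.5582, 0.2384, 0.2499]
ee_rot: [[0.104, 0.995, -0.002], [0.995, -0.104, -0.002], [-0.002, -0.002, -1.0]]
contact_force: [0.8, -0.5, -0.2]
finger_gap: -0.0002
grasp_force: 0.0
```

>>> jog_arm([
  [[0,-0.8,0.7],[0,0,0]],
  [[0,-1.4,0.7],[0,0,0]],
  [[0,-1.4,0.7],[0,0,0]],
  [[0,-1.2,1.0],[0,0,0]],
  [[0,-1.1,1.1],[0,0,0]],
])

```text
time: 20.8
tcp_pos: [0.5004, 0.2439, 0.207]
ee_rot: [[0.106, 0.994, -0.001], [0.994, -0.106, -0.002], [-0.002, -0.001, -1.0]]
contact_force: [1.5, -0.0, 0.5]
finger_gap: -0.0
grasp_force: 0.5
```

>>> jog_arm([
  [[0,-0.8,1.3],[0,0,0]],
  [[0,-0.8,1.4],[0,0,0]],
  [[0,-0.4,1.2],[0,0,0]],
  [[0,-0.2,1.0],[0,0,0]],
  [[0,0,0],[0,0,0]],
])

```text
time: 21.3
tcp_pos: [0.478, 0.2454, 0.1566]
ee_rot: [[0.106, 0.994, -0.005], [0.994, -0.106, -0.004], [-0.005, -0.004, -1.0]]
contact_force: [-0.5, 0.2, 0.2]
finger_gap: 0.0
grasp_force: 0.0
```

Near shut. I press down in small steps until the rim carries the force.

>>> jog_arm([
  [[0,0,0.4],[0,0,0]],
  [[0,0,0.3],[0,0,0]],
  [[0,0,0.2],[0,0,0]],
  [[0,0,0],[0,0,0]],
])

```text
time: 21.7
tcp_pos: [0.4796, 0.246, 0.1505]
ee_rot: [[0.106, 0.994, -0.001], [0.994, -0.106, -0.002], [-0.003, -0.001, -1.0]]
contact_force: [-2.6, -1.1, 8.7]
finger_gap: -0.0002
grasp_force: 4.1
```

>>> jog_arm([
  [[0,0,0.2],[0,0,0]],
  [[0,0,0.1],[0,0,0]],
  [[0,0,0],[0,0,0]],
])

```text
time: 22.0
tcp_pos: [0.4797, 0.246, 0.1502]
ee_rot: [[0.107, 0.994, -0.001], [0.994, -0.107, -0.002], [-0.002, -0.0, -1.0]]
contact_force: [-7.8, -4.5, 26.6]
finger_gap: 0.0003
grasp_force: 13.1
```

Firm contact with the tip at z = 0.128, so the lid is on the rim. I retreat and check.

>>> jog_arm([
  [[0,0,-1],[0,0,0]],
  [[0,0,-3],[0,0,0]],
  [[0,-1,-4],[0,0,0]],
  [[3,-1,-4],[0,0,0]],
  [[3,-1,-4],[0,0,0]],
])

```text
time: 22.5
tcp_pos: [0.4563, 0.3077, 0.3064]
ee_rot: [[0.109, 0.994, -0.001], [0.994, -0.109, -0.003], [-0.003, -0.001, -1.0]]
contact_force: [1.2, 0.3, -0.2]
finger_gap: 0.0001
grasp_force: 0.0
```

>>> jog_arm([
  [[4,0,-2],[0,0,0]],
  [[4,0,0],[0,0,0]],
  [[4,0,0],[0,0,0]],
  [[0,0,0],[0,0,0]],
  [[0,0,0],[0,0,0]],
])

```text
time: 23.0
tcp_pos: [0.4687, 0.4279, 0.3234]
ee_rot: [[0.105, 0.995, -0.003], [0.995, -0.105, -0.004], [-0.004, -0.002, -1.0]]
contact_force: [0.4, -1.4, -0.7]
finger_gap: 0.0001
grasp_force: 0.0
```

```bash
python3 - <<'E'
from h import *
np.set_printoptions(precision=3,suppress=True)
x=np.array([.565,.23,-.11])
for n in("side","top"):
    f=env.grab_frame(n);r=env.outline_of(n,"lower_lid")[:1]
    for q in r:
        c=max(cv2.findContours(q["mask"].astype(np.uint8),0,2)[0],key=cv2.contourArea);print(n,q["confidence"],cv2.approxPolyDP(c,3,True)[:,0].tolist())
    for th in(0,.1,.3):print(th,[np.round(proj(f,fwd(x,(-a*np.cos(th)+.008*np.sin(th),b,.12+a*np.sin(th)+.008*np.cos(th))))[::-1]) for a,b in((.133,.1),(.133,-.1),(0,-.1),(0,.1))])
    q=env.outline_of(n,"scoop_bowl")[:1]
    for z in q:
        ys,xs=np.where(z["mask"]);print("scoop",z["confidence"],cv2.boxPoints(cv2.minAreaRect(np.stack([xs,ys],1).astype(np.float32))).tolist())
    T=lambda a,b,z:np.round(proj(f,fwd(np.array([.5208,.5665,np.radians(-96.1)]),(a,b,z)))[::-1])
    print([T(.17,.055,.004),T(.17,-.055,.004),T(.04,-.055,.03),T(-.092,0,.05)])
    for t in("jug_mid","pot_mid","tongs_mid"):print(t,[np.round(r["at"]) for r in env.spot_in(n,t)[:1]])
print(env.state()["tcp_pos"],env.state()["time"])
E
```

```text
side 0.93 [[277, 130], [232, 139], [245, 185], [294, 175]]
0 [array([231., 137.]), array([244., 184.]), array([295., 174.]), array([277., 129.])]
0.1 [array([231., 134.]), array([244., 180.]), array([295., 174.]), array([278., 129.])]
0.3 [array([232., 126.]), array([246., 172.]), array([296., 174.]), array([278., 129.])]
scoop 0.76 [[202.5038299560547, 131.60702514648438], [233.8203887939453, 97.97071075439453], [264.85223388671875, 126.8624267578125], [233.5356903076172, 160.49874877929688]]
[array([267., 152.]), array([232., 158.]), array([224., 127.]), array([233.,  97.])]
jug_mid [array([208., 340.])]
pot_mid [array([175., 384.])]
tongs_mid [array([259., 250.])]
top 0.84 [[186, 191], [177, 238], [249, 246], [257, 201]]
0 [array([176., 239.]), array([252., 250.]), array([260., 200.]), array([187., 190.])]
0.1 [array([175., 238.]), array([251., 249.]), array([260., 200.]), array([187., 190.])]
0.3 [array([171., 235.]), array([249., 245.]), array([261., 199.]), array([187., 189.])]
[array([181., 204.]), array([173., 240.]), array([125., 234.]), array([ 81., 208.])]
jug_mid [array([175., 302.])]
pot_mid [array([122., 292.])]
tongs_mid [array([276., 302.])]
[0.469 0.427 0.324] 23.6
```

```bash
python3 -c "
from station import env
print(env.finish_job())"
```

```text
the job is handed in; nothing more can be done
None
```

I tipped all three capsules into the lower caddy, laid the empty scoop flat on the slab, shut the lower lid, left the bystanders alone, and handed the job in at about 24 s; the hand-in returned no verdict.

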